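# Spin-test two blowers and set their status slides

## Task

Spin-check the two blowers on the test stands: gently turn each impeller by hand, pushing a vane round sideways, and feel whether it runs free or binds. Then push the black status slide on each stand fully home, to the green end if its impeller runs free and to the red end if it binds, and leave the other things on the bench where they are.

Things in the scene. Friction and masses are not known exactly. Their poses are not given: they have to be found in the camera images.
- stand1: Fixed blower test stand: aluminium plinth 180 x 130 x 12 mm with a blue round motor casing (84 mm across, top 62 mm above the bench). Origin: on the rotor's vertical axis, at bench level; z up. Its status slide lies towards its own -x; the track end at its own +y is green, at -y red. The stands look alike; each may be free or binding, whatever the other is.
- rotor1: Open impeller of stand1, turns about its vertical axis without end stops. Origin on the axis, 66 mm above the bench. Back disc 110 mm across, its top at 69 mm; four upright vanes 4 mm thick, from 16 to 54 mm radius, tops at 94 mm, along its own +x (this one orange), +y, -x, -y (white); hub 32 mm across, top at 96 mm. The spaces between vanes are open from above.
- mark1 (a point): Top edge of the orange vane of rotor1, 50 mm from the axis. A free rotor turns with under 0.5 N at a vane and coasts on a little after a push; a binding one drags with about 5 to 9 N at 45 mm radius while it is being turned (the force fades when the push stops) and does not coast. Pushes over 20 N, by a blow or by wedging across the vane, harm it; a slow push along the arc does not.
- slide1 (a joint): Status slide of stand1: 0 = at the red end stop, 0.060 = at the green end stop (m); it moves along the stand's own y, takes about 1.5 N and stays where it is left. It starts near mid-travel.
- slide1_top (a point): Centre of the top face of the black slide grip of stand1, 66 mm above the bench. The grip is 28 mm (stand x) by 20 mm (stand y, the way it slides) by 40 mm high, 95 mm from the rotor axis towards the stand's own -x, over a steel track 110 mm long whose top is 26 mm above the bench.
- stand2: Fixed blower test stand: aluminium plinth 180 x 130 x 12 mm with a blue round motor casing (84 mm across, top 62 mm above the bench). Origin: on the rotor's vertical axis, at bench level; z up. Its status slide lies towards its own -x; the track end at its own +y is green, at -y red. The stands look alike; each may be free or binding, whatever the other is.
- rotor2: Open impeller of stand2, turns about its vertical axis without end stops. Origin on the axis, 66 mm above the bench. Back disc 110 mm across, its top at 69 mm; four upright vanes 4 mm thick, from 16 to 54 mm radius, tops at 94 mm, along its own +x (this one orange), +y, -x, -y (white); hub 32 mm across, top at 96 mm. The spaces between vanes are open from above.
- mark2 (a point): Top edge of the orange vane of rotor2, 50 mm from the axis. A free rotor turns with under 0.5 N at a vane and coasts on a little after a push; a binding one drags with about 5 to 9 N at 45 mm radius while it is being turned (the force fades when the push stops) and does not coast. Pushes over 20 N, by a blow or by wedging across the vane, harm it; a slow push along the arc does not.
- slide2 (a joint): Status slide of stand2: 0 = at the red end stop, 0.060 = at the green end stop (m); it moves along the stand's own y, takes about 1.5 N and stays where it is left. It starts near mid-travel.
- slide2_top (a point): Centre of the top face of the black slide grip of stand2, 66 mm above the bench. The grip is 28 mm (stand x) by 20 mm (stand y, the way it slides) by 40 mm high, 95 mm from the rotor axis towards the stand's own -x, over a steel track 110 mm long whose top is 26 mm above the bench.
- reel: Bystander: reel with red flanges in a blue holder, 70 x 60 mm, 70 mm high; origin at the centre of its underside.
- board: Bystander: green circuit board 60 x 45 mm, lying flat; origin at the centre of its underside.
- driver: Bystander: screwdriver 200 mm long, lying flat; origin under its middle.

How it is judged:
By the outcome, as a careful person would: the job done as asked, in the order asked, and still so for the second after the job is handed in, with the robot touching nothing.
It also fails if it takes over 58 s, if anything falls off the work surface, if the arm or the gripper's body presses on something with over 40 N, if the wrist force passes 120 N, or if a joint passes its speed limit or range.

## Robot

A 6-joint arm with a two-finger parallel gripper is mounted at the origin on the work surface. World frame = base frame: x ahead of the robot, y to its left, z up, the work surface at z = 0. Lengths are in m, angles in degrees, forces in N, time in s.
With the tool pointing down it reaches from about 0.4 to 0.825 m from the base axis. Payload 7 kg.
Tool frame: the origin (TCP) lies midway between the tips of the shut fingers; the grasp point (between the pads) lies 19 mm behind it; x points along the fingers, z is the direction in which the jaws open and shut, and the axes are right-handed (so a half turn about x gives the same grasp; the last joint's range is limited). The gripper opens to 88 mm and grips with 3 to 60 N. Pads are 19 mm wide; open, the fingers measure 130 mm over their backs; the gripper's body (78 mm by 193 mm) begins 47 mm behind the grasp point.
Start: joints at [-51.904, 20.546, 0.682, 0, -70.136, -16.507], TCP at [0.248, -0.628, 0.227] pointing down, gripper open.
Joint ranges: [-176.03, 176.03], [-82.01, 121.73], [-58.28, 71.71], [-173.87, 95.51], [-174.79, -0.11], [-173.66, 173.66]. Speed limits (degrees/s): [136.94, 136.94, 172.46, 180, 180, 180].

## Interface

Orientations are given as [roll, pitch, yaw] about the fixed x, y, z axes, in that order (R = Rz(yaw) Ry(pitch) Rx(roll)).
In Python, from plant import get_state, capture, close_job gives the robot as it stands.
- The arm moves only by the tool play_rows, never from a script. Its argument "series" is one flat list of numbers, 4 for each row, row after row: the shift along the tool's x, y, z in m, then the turn about the tool's x in rad. In form: [tx, ty, tz, spin, tx, ty, tz, spin, ...]. A call has exactly 5 rows; each row shifts and turns the commanded pose from where the row before left it, along the tool's axes as they then stand; what a row does not reach is not made up. A row lasts 1/12 s, in which the tool goes at most 41.7 mm and 7.16 degrees, less where a joint would pass 70% of its speed; a pose out of reach is approached as far as the arm can. A call is refused whole if a number of a shift passes 0.0417 or a number of a turn 0.125, either way. A call with a gripper value outside its range is refused whole. "jaw" is the opening in per cent of the stroke, from 0 (shut) to 100 (fully open), set as the call begins (left out, the last holds). The fingers move at their own pace and stop on an object; "squeeze" is the grip in N (left out, the last holds). Time passes only in rows, so rows that do not move let the fingers close, or fill a call up. It gives the time, the measured TCP pose, the force and the opening at its end, in the units of the state.
- get_state(): the state, without advancing time (a new reading comes with each control period).
- capture(name): name is "scene" or "top"; returns a dict with "img" (420x560x3 uint8, blue, green, red), "K" (3x3 intrinsics, pixels), "k1" (the pictures are not rectified: a ray, as slopes to the right and down, at radius r is drawn at 1 + k1 r^2 times it, then the intrinsics apply), "world_from_camera" (4x4, takes a point from camera to world coordinates). Camera axes: x right, y down, z forward; pixel columns grow to the right and rows downward; lengths in m; the calibration is good to about 2 mm. A picture is of the moment at which its call begins. There is no depth.
- close_job(): hands the job in, once; it reports no verdict.
The state is a dict: "time_s": time; "joints": joint angles; "qd": joint speeds; "joint_torque": joint torques, N m; "tcp_pos": TCP position; "eef_rot": TCP orientation; "contact_force": force on the tool from outside, world axes, zero at the start; "moment": the same for the moment, N m; "gripper_width": finger opening in m.
Only numpy, scipy, OpenCV 4.12 (cv2) and the standard library are available. Lean on these libraries where they do the work, as an engineer would, in place of code of your own. Each camera call takes 0.05 s, during which the arm holds its last target.

## Working session

There is one attempt and no reset: what is moved stays moved. The work goes in short steps, Python scripts to look and compute and a tool call to move; the robot and the scene stay as the last step left them, time stands still between calls to the robot, and variables do not carry over. Pictures are saved under pics/ and viewed, and the job is handed in when it is done.

Besides the shell and the picture viewer there is one more tool, called as name(argument=value, ...) on one line, values as JSON. play_rows: Moves the arm, as the interface text tells. Its arguments: {"type":"object","properties":{"series":{"type":"array","items":{"type":"number"}},"jaw":{"type":"number"},"squeeze":{"type":"number"}},"required":["series"]}

```bash
mkdir -p pics; ls; python3 - <<'E'
from plant import get_state, capture
import cv2
print(get_state())
for n in("scene","top"):
    d=capture(n); cv2.imwrite(f"pics/{n}0.png",d["img"]); print(n,d["K"],d["k1"],d["world_from_camera"])
E
```

```text
pics
{'time_s': 0.0, 'joints': array([-5.19049499e+01,  2.05914726e+01,  6.32177292e-01, -1.81720723e-02,
       -7.01363620e+01, -1.65076108e+01]), 'qd': array([-0.00292102, -0.0794664 ,  0.02151362,  0.08528216, -0.00250983,
       -0.02379056]), 'joint_torque': array([-1.81974327e-03, -5.82704508e+01,  2.93069905e+01,  6.99784756e+00,
        6.94125876e-03, -1.54709483e-04]), 'tcp_pos': array([ 0.24812904, -0.62719939,  0.22561627]), 'eef_rot': array([  6.38365712,  89.90282884, 117.96490762]), 'contact_force': array([0.73215036, 0.51623664, 0.17443305]), 'moment': array([ 0.00119127, -0.01828241, -0.0214169 ]), 'gripper_width': 0.08757817597758744}
scene [[536.05510049   0.         278.0260045 ]
 [  0.         536.05510049 209.91329521]
 [  0.           0.           1.        ]] -0.07260464153584772 [[-0.60838737  0.68995061 -0.39221545  1.1298698 ]
 [ 0.79359247  0.52344792 -0.31018265  0.41148896]
 [-0.00870635 -0.49997043 -0.86599871  1.29695401]
 [ 0.          0.          0.          1.        ]]
top [[542.33274055   0.         285.91428277]
 [  0.         542.33274055 206.82289248]
 [  0.           0.           1.        ]] -0.08478172547882754 [[-0.02573138 -0.99731758  0.06852399  0.47504242]
 [-0.99965327  0.02528725 -0.00734115 -0.01636032]
 [ 0.00558868 -0.06868912 -0.99762246  1.52395299]
 [ 0.          0.          0.          1.        ]]
```

View pics/scene0.png

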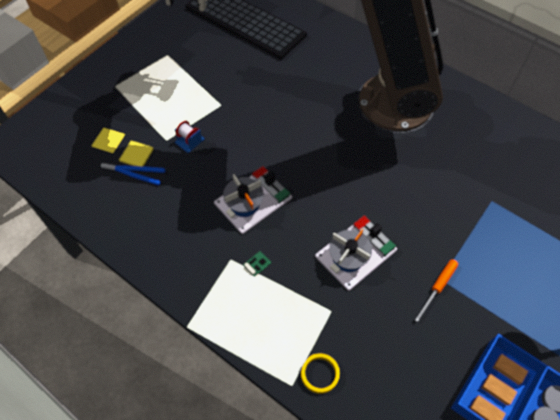

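View pics/top0.png

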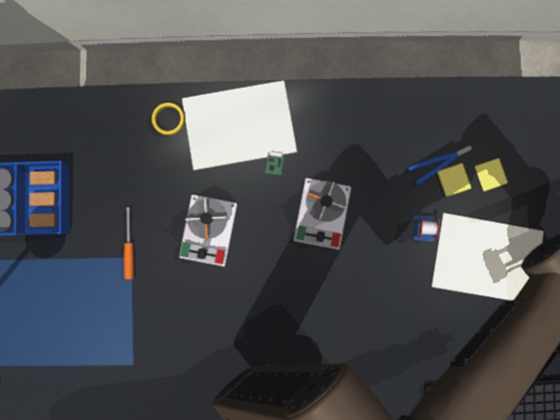

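```bash
cat > h.py <<'E'
import numpy as np, cv2
from plant import get_state, capture
def ray(d,px,z):
    K=d["K"];u=(np.array(px)-[K[0,2],K[1,2]])/K[0,0]
    s=u.copy()
    for _ in range(20): s=u/(1+d["k1"]*(s@s))
    T=d["world_from_camera"]; r=T[:3,:3]@np.array([*s,1]); o=T[:3,3]
    return o+r*(z-o[2])/r[2]
def proj(d,P):
    T=d["world_from_camera"]; p=T[:3,:3].T@(np.array(P)-T[:3,3]); s=p[:2]/p[2]
    s=s*(1+d["k1"]*(s@s)); return s*d["K"][0,0]+[d["K"][0,2],d["K"][1,2]]
def crop(d,x,y,w,h,f,name):
    cv2.imwrite(name,cv2.resize(d["img"][y:y+h,x:x+w],None,fx=f,fy=f,interpolation=cv2.INTER_CUBIC))
E
python3 - <<'E'
from h import *
d=capture("top"); crop(d,170,170,200,110,4,"pics/t1.png")
d=capture("scene"); crop(d,205,155,200,140,4,"pics/s1.png")
E
```

```text
(no output)
```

View pics/t1.png

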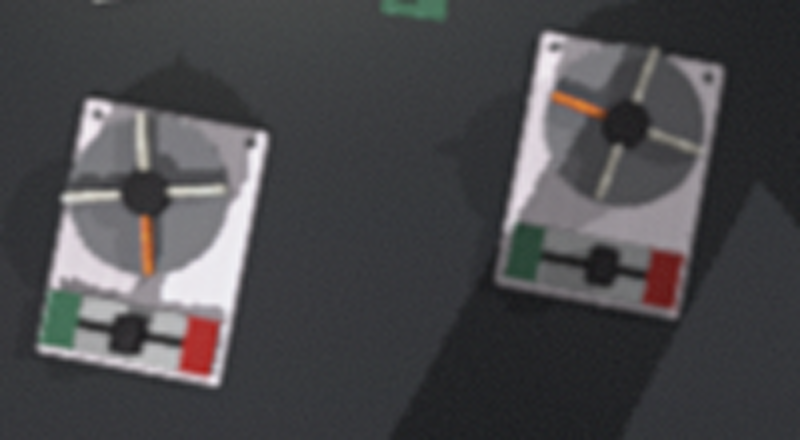

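View pics/s1.png

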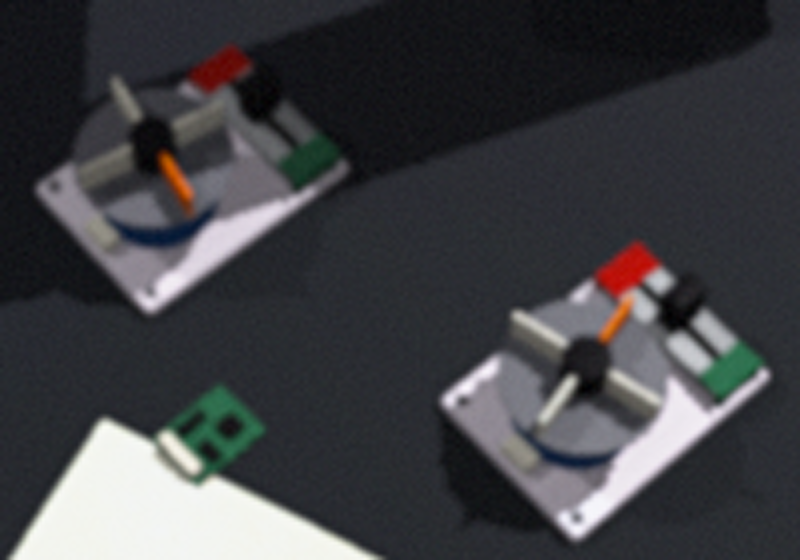

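```bash
python3 - <<'E'
from h import *
t=capture("top"); s=capture("scene")
def T(p): return [(p[0]+.5)/4-.5+170,(p[1]+.5)/4-.5+170]
def S(p): return [(p[0]+.5)/4-.5+205,(p[1]+.5)/4-.5+155]
data={"A":dict(tc=[(88,98),(268,130),(218,386),(38,352)],th=(145,193),tg=(128,334),tm=(150,272),sc=None,sh=(586,362),sg=(686,295)),
"B":dict(tc=[(543,32),(724,67),(678,320),(497,284)],th=(626,124),tg=(602,267),tm=(556,97),sh=(153,140),sg=(262,92))}
for k,v in data.items():
    c=np.array([ray(t,T(p),.012) for p in v["tc"]])
    print(k,"corners",c.round(4)[:,:2].tolist(),"sides",[round(np.linalg.norm(c[i]-c[(i+1)%4]),4) for i in range(4)])
    e=(c[0]+c[1]-c[2]-c[3]); f=c[0]+c[3]-c[1]-c[2]
    print(" yaw",np.degrees(np.arctan2(e[1],e[0])),np.degrees(np.arctan2(f[1],f[0]))-90)
    print(" hub top",ray(t,T(v["th"]),.096).round(4)," scene",ray(s,S(v["sh"]),.096).round(4))
    print(" grip top",ray(t,T(v["tg"]),.066).round(4)," scene",ray(s,S(v["sg"]),.066).round(4))
    h=ray(t,T(v["th"]),.096); m=ray(t,T(v["tm"]),.094); print(" mark ang",np.degrees(np.arctan2(*(m-h)[1::-1])),np.linalg.norm((m-h)[:2]))
E
```

```text
A corners [[0.6213, 0.2359], [0.5956, 0.11], [0.4182, 0.1483], [0.4447, 0.2735]] sides [np.float64(0.1285), np.float64(0.1815), np.float64(0.1279), np.float64(0.1806)]
 yaw -12.110347969153588 -11.748187210298369
 hub top [0.5493 0.185  0.096 ]  scene [0.5562 0.1882 0.096 ]
 grip top [0.4564 0.2023 0.066 ]  scene [0.4621 0.2077 0.066 ]
 mark ang -177.627322553598 0.05213537740550751
B corners [[0.6596, -0.0842], [0.6318, -0.2106], [0.4557, -0.1725], [0.484, -0.0472]] sides [np.float64(0.1294), np.float64(0.1802), np.float64(0.1285), np.float64(0.1794)]
 yaw -12.042720284002941 -12.574380218487804
 hub top [ 0.5868 -0.1336  0.096 ]  scene [ 0.593  -0.1306  0.096 ]
 grip top [ 0.4933 -0.1169  0.066 ]  scene [ 0.5042 -0.1091  0.066 ]
 mark ang 67.1424263910812 0.04955772743126604
```

```bash
cat >> h.py <<'E'
from scipy.spatial.transform import Rotation as Ro
def axes(st):
    R=Ro.from_euler('xyz',st["eef_rot"],degrees=True).as_matrix(); return R
SA=dict(c=np.array([.5493,.1855]),yaw=-12,m=-177.6)
SB=dict(c=np.array([.587,-.1345]),yaw=-12.2,m=67.)
def overlay(d,S,img):
    def L(pts,col):
        p=np.array([proj(d,q) for q in pts]); cv2.polylines(img,[np.round((p+.5)*4*8-4).astype(int)],False,col,1,cv2.LINE_AA,3)
    y=np.radians(S["yaw"]); R=np.array([[np.cos(y),-np.sin(y)],[np.sin(y),np.cos(y)]])
    f=lambda x,yy,z:[*(S["c"]+R@[x,yy]),z]
    L([f(60,65,.012),f(60,-65,.012),f(-120,-65,.012),f(-120,65,.012),f(60,65,.012)],(0,255,255))
    for r,z in((.055,.069),(.016,.096)): L([[*(S["c"]+r*np.array([np.cos(a),np.sin(a)])),z] for a in np.linspace(0,6.283,40)],(255,255,0))
    for k in range(4):
        a=np.radians(S["m"]+90*k);u=np.array([np.cos(a),np.sin(a)]); L([[*(S["c"]+r*u),.094] for r in(.016,.054)],(0,0,255) if k else (255,0,255))
    if "g" in S: L([f(-95+a,S["g"]+b,.066) for a,b in((14,10),(14,-10),(-14,-10),(-14,10),(14,10))],(0,255,0))
def fm(f): return f
def ov(name,S,out):
    d=capture(name); img=cv2.resize(d["img"],None,fx=4,fy=4,interpolation=cv2.INTER_CUBIC); S=dict(S)
    overlay(d,S,img); u=proj(d,[*S["c"],.05])*4; x,y=int(u[0])-200,int(u[1])-220
    cv2.imwrite(out,img[max(y,0):y+440,max(x,0):x+400]); return img[max(y,0):y+440,max(x,0):x+400]
E
sed -i 's/f(60,65,.012),f(60,-65,.012),f(-120,-65,.012),f(-120,65,.012),f(60,65,.012)/f(.06,.065,.012),f(.06,-.065,.012),f(-.12,-.065,.012),f(-.12,.065,.012),f(.06,.065,.012)/; s/f(-95+a,S\["g"\]+b,.066)/f((-95+a)*.001,S["g"]+b*.001,.066)/' h.py
python3 - <<'E'
from h import *
st=get_state(); R=axes(st); print(R.round(3)); print("z ang",np.degrees(np.arctan2(R[1,2],R[0,2])), "y ang",np.degrees(np.arctan2(R[1,1],R[0,1])),st["time_s"])
A=dict(SA,g=.003);B=dict(SB,g=-.003)
cv2.imwrite("pics/ovt.png",np.hstack([ov("top",A,"pics/x.png"),ov("top",B,"pics/x.png")]))
cv2.imwrite("pics/ovs.png",np.hstack([ov("scene",A,"pics/x.png"),ov("scene",B,"pics/x.png")]))
E
```

```text
[[-0.    -0.93  -0.368]
 [ 0.    -0.368  0.93 ]
 [-1.     0.     0.001]]
z ang 111.58878872281201 y ang -158.41120821875688 0.3
```

View pics/ovt.png

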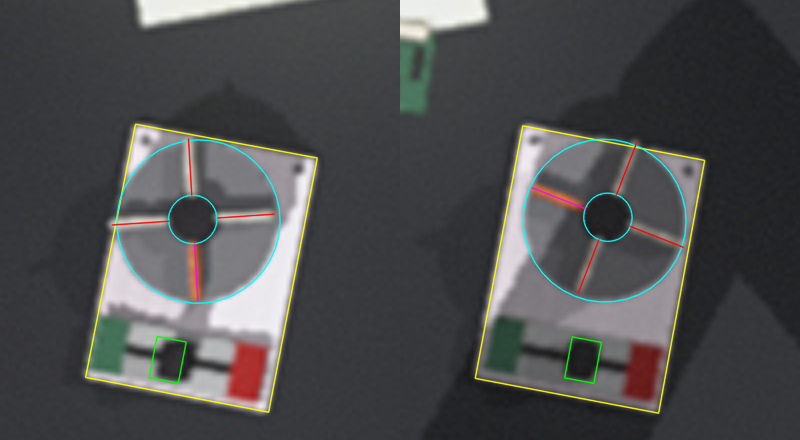

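View pics/ovs.png

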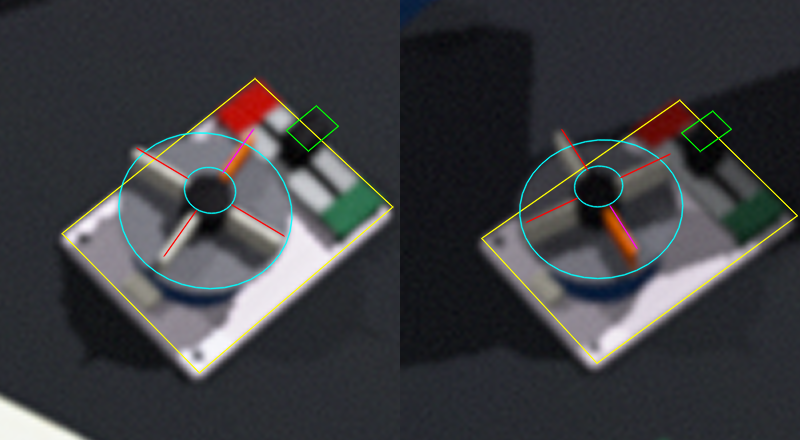

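play_rows(series=[0, -0.0259, 0.0197, 0, 0, -0.0259, 0.0197, 0, 0, -0.0259, 0.0197, 0, 0, -0.0259, 0.0197, 0, 0, -0.0259, 0.0197, 0], jaw=0)

```text
time_s: 0.92
tcp_pos: [0.333, -0.4871, 0.2266]
eef_rot: [-140.0, 90.0, -28.4]
contact_force: [0.8, 1.0, 0.0]
gripper_width: 0.0597
```

play_rows(series=[0, -0.0259, 0.0197, 0, 0, -0.0259, 0.0197, 0, 0, -0.0259, 0.0197, 0, 0, -0.0259, 0.0197, 0, 0, -0.0259, 0.0197, 0])

```text
time_s: 1.33
tcp_pos: [0.4173, -0.3477, 0.2269]
eef_rot: [-131.9, 90.0, -20.3]
contact_force: [1.0, -0.8, 0.2]
gripper_width: 0.0265
```

play_rows(series=[0, -0.0259, 0.0197, 0, 0, -0.0259, 0.0197, 0, 0, -0.0259, 0.0197, 0, 0, -0.0259, 0.0197, 0, 0, -0.0259, 0.0197, 0])

```text
time_s: 1.75
tcp_pos: [0.5015, -0.2084, 0.2269]
eef_rot: [-115.7, 90.0, -4.1]
contact_force: [1.2, 0.3, 0.5]
gripper_width: 0.0005
```

play_rows(series=[0, -0.0259, 0.0197, 0, 0, -0.0259, 0.0197, 0, 0, -0.0259, 0.0197, 0, 0, -0.0259, 0.0197, 0, 0, -0.0259, 0.0197, 0])

```text
time_s: 2.17
tcp_pos: [0.5857, -0.0691, 0.2269]
eef_rot: [-102.6, 90.0, 9.0]
contact_force: [0.8, -0.8, 0.2]
gripper_width: 0.0004
```

play_rows(series=[0, 0, 0, 0.0778, 0, 0, 0, 0.0778, 0, 0, 0, 0.0778, 0, 0, 0, 0.0778, 0, 0, 0, 0.0778])

```text
time_s: 2.58
tcp_pos: [0.585, -0.0705, 0.2266]
eef_rot: [-43.4, 90.0, 45.7]
contact_force: [-0.4, -0.2, 0.3]
gripper_width: 0.0005
```

play_rows(series=[0, 0, 0, 0.0778, 0, 0, 0, 0.0778, 0, 0, 0, 0.0778, 0, 0, 0, 0.0778, 0, 0, 0, 0.0778])

```text
time_s: 3.0
tcp_pos: [0.585, -0.0707, 0.2267]
eef_rot: [-52.1, 90.0, 14.7]
contact_force: [-0.5, -0.5, 0.1]
gripper_width: 0.0004
```

play_rows(series=[0.023, 0, 0, 0, 0.023, 0, 0, 0, 0.023, 0, 0, 0, 0.023, 0, 0, 0, 0.01, 0, 0, 0])

```text
time_s: 3.42
tcp_pos: [0.5834, -0.0707, 0.1217]
eef_rot: [113.7, 89.8, -179.3]
contact_force: [-0.8, 0.1, -0.4]
gripper_width: 0.0007
```

```bash
python3 - <<'E'
from h import *
st=get_state();R=axes(st); print(st["tcp_pos"],"z ang",np.degrees(np.arctan2(R[1,2],R[0,2])),st["contact_force"],st["joints"].round(1))
B=dict(SB,c=np.array([.588,-.134]))
cv2.imwrite("pics/b1.png",np.hstack([ov("top",B,"pics/x.png"),ov("scene",B,"pics/x.png")]))
d=capture("scene"); print(proj(d,st["tcp_pos"]))
E
```

```text
[ 0.58338969 -0.07074845  0.12169229] z ang 66.98426894357105 [-0.81474244  0.12671148 -0.36859428] [ 1.210e+01  1.760e+01 -1.840e+01 -1.000e-01 -5.420e+01 -1.251e+02]
[262.510713   193.66940833]
```

View pics/b1.png

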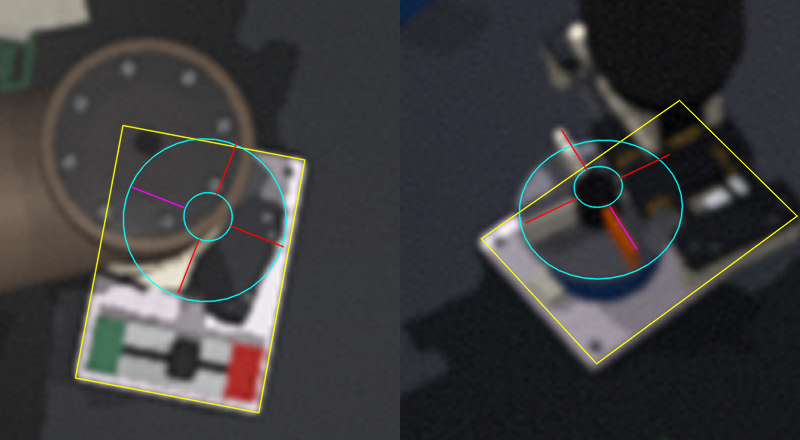

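```bash
python3 - <<'E'
from h import *
st=get_state();R=axes(st)
d=capture("scene"); img=cv2.resize(d["img"],None,fx=5,fy=5,interpolation=cv2.INTER_CUBIC)
p=st["tcp_pos"]
for a,b in((21,9.5),(21,-9.5),(-21,9.5),(-21,-9.5),(0,0)):
    q=p+R@np.array([0,b*.001,a*.001]); u=proj(d,q); cv2.circle(img,tuple(np.round((u+.5)*5).astype(int)),3,(0,255,0),-1)
    for z in(-.066,): 
        u=proj(d,q+R@np.array([z,0,0])); cv2.circle(img,tuple(np.round((u+.5)*5).astype(int)),3,(0,0,255),-1)
cv2.imwrite("pics/b2.png",img[650:1200,900:1650])
E
```

```text
(no output)
```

View pics/b2.png

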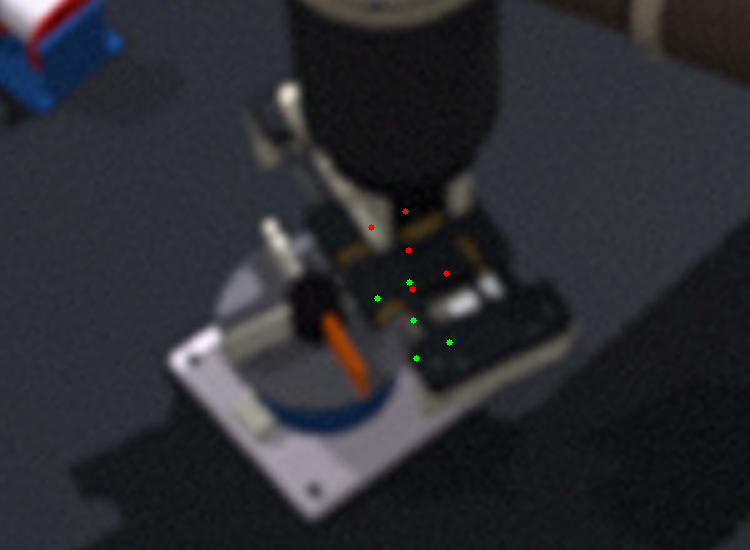

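play_rows(series=[0.01, 0, 0, 0, 0.01, 0, 0, 0, 0.01, 0, 0, 0, 0.006, 0, 0, 0, 0.006, 0, 0, 0])

```text
time_s: 4.03
tcp_pos: [0.5847, -0.0708, 0.0816]
eef_rot: [123.1, 89.9, -169.9]
contact_force: [-0.6, -0.3, 0.1]
gripper_width: 0.0009
```

play_rows(series=[0, -0.002, 0, 0, 0, -0.002, 0, 0, 0, -0.002, 0, 0, 0, -0.002, 0, 0, 0, -0.002, 0, 0])

```text
time_s: 4.45
tcp_pos: [0.5948, -0.0747, 0.083]
eef_rot: [-63.0, 90.0, 4.0]
contact_force: [0.4, -0.2, 0.8]
gripper_width: 0.0007
```

play_rows(series=[0, -0.0023, 0.0005, 0.04, 0, -0.0023, 0.0005, 0.04, 0, -0.0023, 0.0005, 0.04, 0, -0.0023, 0.0005, 0.04, 0, -0.0023, 0.0005, 0.04])

```text
time_s: 4.87
tcp_pos: [0.606, -0.0778, 0.0829]
eef_rot: [-47.0, 90.0, 8.5]
contact_force: [0.5, -0.3, 0.5]
gripper_width: 0.0002
```

play_rows(series=[0, -0.0023, 0.0005, 0.04, 0, -0.0023, 0.0005, 0.04, 0, -0.0023, 0.0005, 0.04, 0, -0.0023, 0.0005, 0.04, 0, -0.0023, 0.0005, 0.04])

```text
time_s: 5.28
tcp_pos: [0.6165, -0.0831, 0.0829]
eef_rot: [-40.4, 90.0, 3.6]
contact_force: [0.3, -0.1, -0.2]
gripper_width: 0.0006
```

play_rows(series=[0, -0.0023, 0.0005, 0.04, 0, -0.0023, 0.0005, 0.04, 0, -0.0023, 0.0005, 0.04, 0, -0.0023, 0.0005, 0.04, 0, -0.0023, 0.0005, 0.04])

```text
time_s: 5.7
tcp_pos: [0.6257, -0.0904, 0.0829]
eef_rot: [-29.1, 90.0, 3.4]
contact_force: [0.7, 0.3, -0.9]
gripper_width: 0.0001
```

```bash
cat > look.py <<'E'
import sys
from h import *
st=get_state();R=axes(st); p=st["tcp_pos"]
print(p.round(4),"z ang",np.degrees(np.arctan2(R[1,2],R[0,2])).round(1),st["contact_force"].round(2),st["time_s"])
S={"A":SA,"B":SB}[sys.argv[1]]
d=capture("scene"); img=cv2.resize(d["img"],None,fx=5,fy=5,interpolation=cv2.INTER_CUBIC)
for a,b in((21,9.5),(21,-9.5),(-21,9.5),(-21,-9.5),(0,0)):
    u=proj(d,p+R@np.array([0,b*.001,a*.001])); cv2.circle(img,tuple(np.round((u+.5)*5).astype(int)),3,(0,255,0),-1)
u=proj(d,[*S["c"],.05])*5; x,y=int(u[0])-250,int(u[1])-250
cv2.imwrite(sys.argv[2],img[y:y+500,x:x+500])
E
python3 look.py B pics/b3.png
```

```text
[ 0.6257 -0.0904  0.0829] z ang 32.5 [ 0.75  0.29 -0.86] 5.7
```

View pics/b3.png

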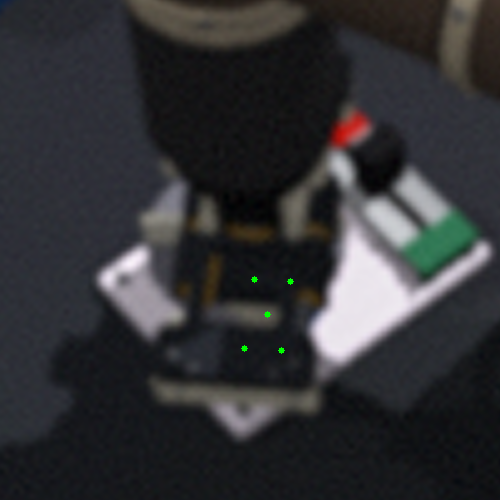

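play_rows(series=[-0.002, 0.002, 0, 0, -0.01, 0.004, 0, 0, -0.025, 0, 0, 0, -0.03, 0.02, 0, 0, -0.03, 0.035, 0, 0])

```text
time_s: 6.17
tcp_pos: [0.5945, -0.0425, 0.1783]
eef_rot: [-120.8, 90.0, -88.2]
contact_force: [2.0, 1.2, 1.4]
gripper_width: 0.0005
```

play_rows(series=[0, 0.04, 0, 0, 0, 0.04, 0, 0, 0, 0.04, 0, 0, 0, 0, 0, 0, 0, 0, 0, 0])

```text
time_s: 6.58
tcp_pos: [0.5305, 0.0578, 0.1783]
eef_rot: [64.7, 89.6, 97.9]
contact_force: [0.8, -0.1, -0.1]
gripper_width: 0.0005
```

```bash
python3 look.py B pics/b4.png; python3 - <<'E'
from h import *
cv2.imwrite("pics/b4t.png",ov("top",dict(SB,c=np.array([.588,-.134]),m=40),"pics/x.png"))
E
```

```text
[0.5305 0.0578 0.1783] z ang 33.2 [ 0.8  -0.11 -0.12] 6.5833
```

View pics/b4.png

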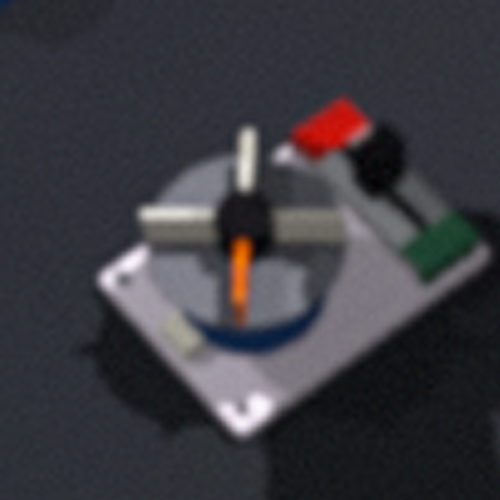

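View pics/b4t.png

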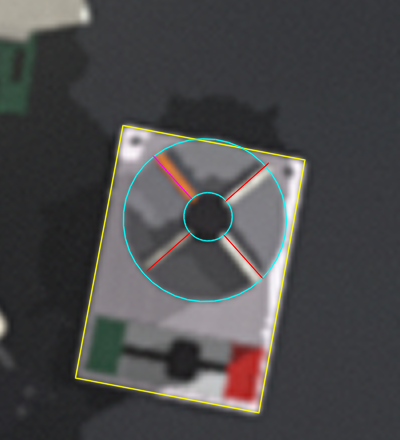

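play_rows(series=[0, 0.0183, 0.0301, 0, 0, 0.0183, 0.0301, 0, 0, 0.0183, 0.0301, 0, 0, 0.0183, 0.0301, 0, 0, 0.0183, 0.0301, 0])

```text
time_s: 7.1
tcp_pos: [0.6217, 0.1868, 0.1776]
eef_rot: [82.3, 86.0, 118.3]
contact_force: [-0.2, -0.7, -0.2]
gripper_width: 0.0006
```

play_rows(series=[0, 0, 0, 0.1075, 0, 0, 0, 0.1075, 0, 0, 0, 0.1075, 0, 0, 0, 0.1075, 0, 0, 0, 0.1075])

```text
time_s: 7.52
tcp_pos: [0.6479, 0.0885, 0.1488]
eef_rot: [92.6, 75.5, 108.7]
contact_force: [0.4, -1.2, -0.4]
gripper_width: 0.0003
```

play_rows(series=[0.02, 0, 0, 0, 0.02, 0, 0, 0, 0.01, 0, 0, 0, 0.005, 0, 0, 0, 0, 0, 0, 0])

```text
time_s: 7.93
tcp_pos: [0.6418, 0.1031, 0.0948]
eef_rot: [93.1, 75.6, 109.4]
contact_force: [0.7, -0.7, -0.2]
gripper_width: 0.0003
```

```bash
python3 look.py A pics/a1.png
```

```text
[0.6418 0.1031 0.0948] z ang 16.4 [ 0.65 -0.67 -0.17] 7.9333
```

View pics/a1.png

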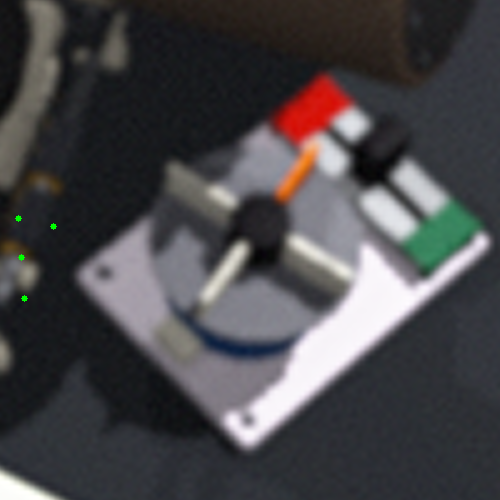

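```bash
python3 - <<'E'
from h import *
st=get_state();print(axes(st).round(3),st["joints"].round(2))
E
```

```text
[[-0.081 -0.272  0.959]
 [ 0.234  0.93   0.283]
 [-0.969  0.248 -0.011]] [  17.13   26.64   -2.73  -16.28  -62.09 -172.91]
```

play_rows(series=[-0.02, 0, 0, 0, -0.03, 0, 0, 0, -0.03, 0, 0, 0, 0, 0, 0, 0, 0, 0, 0, 0])

```text
time_s: 8.4
tcp_pos: [0.6506, 0.0838, 0.1772]
eef_rot: [90.8, 75.6, 107.3]
contact_force: [-0.1, 0.7, -1.1]
gripper_width: 0.0002
```

play_rows(series=[0, 0, 0, -0.11, 0, 0, 0, -0.11, 0, 0, 0, -0.11, 0, 0, 0, 0, 0, 0, 0, 0])

```text
time_s: 8.82
tcp_pos: [0.6485, 0.0841, 0.1731]
eef_rot: [73.7, 75.5, 108.9]
contact_force: [0.0, -0.3, -0.2]
gripper_width: 0.0
```

```bash
python3 - <<'E'
from h import *
st=get_state();print(axes(st).round(3),st["joints"].round(2),st["tcp_pos"])
E
```

```text
[[-0.081 -0.567  0.82 ]
 [ 0.236  0.788  0.568]
 [-0.968  0.24   0.07 ]] [  15.37   23.31    2.49  -15.32  -70.74 -154.89] [0.64846775 0.08414297 0.17310277]
```

play_rows(series=[-0.03, 0, 0, -0.12, -0.03, 0, 0, -0.12, -0.02, 0, 0, -0.12, -0.02, 0, 0, -0.12, 0, 0, 0, -0.12])

```text
time_s: 9.23
tcp_pos: [0.6586, 0.0593, 0.2749]
eef_rot: [37.5, 75.7, 107.4]
contact_force: [-0.0, 0.4, -0.0]
gripper_width: 0.0006
```

play_rows(series=[0, 0, 0, -0.12, 0, 0, 0, -0.12, 0, 0, 0, -0.12, 0, 0, 0, -0.12, 0, 0, 0, -0.12])

```text
time_s: 9.65
tcp_pos: [0.6566, 0.0604, 0.27]
eef_rot: [4.6, 75.5, 108.8]
contact_force: [-0.4, -0.5, 0.2]
gripper_width: 0.0005
```

```bash
python3 - <<'E'
from h import *
st=get_state();print(axes(st).round(3),st["joints"].round(2),st["tcp_pos"])
E
```

```text
[[-0.081 -0.968 -0.236]
 [ 0.236 -0.248  0.939]
 [-0.968  0.02   0.249]] [ 13.24  20.76  11.09 -14.54 -82.03 -86.76] [0.65660865 0.06036802 0.26997448]
```

play_rows(series=[0, 0, 0, -0.12, 0, 0, 0, -0.12, 0, 0, 0, -0.12, 0, 0, 0, -0.12, 0, 0, 0, -0.12])

```text
time_s: 10.07
tcp_pos: [0.6566, 0.0604, 0.2699]
eef_rot: [-29.8, 75.5, 108.9]
contact_force: [-0.2, 0.5, 1.0]
gripper_width: 0.0006
```

play_rows(series=[0, 0, 0, -0.12, 0, 0, 0, -0.12, 0, 0, 0, -0.12, 0, 0, 0, -0.12, 0, 0, 0, -0.12])

```text
time_s: 10.48
tcp_pos: [0.6566, 0.0604, 0.2699]
eef_rot: [-64.1, 75.5, 108.9]
contact_force: [0.5, 0.2, 0.0]
gripper_width: 0.0001
```

play_rows(series=[0, 0, 0, -0.12, 0, 0, 0, -0.12, 0, 0, 0, -0.12, 0, 0, 0, -0.12, 0, 0, 0, -0.12])

```text
time_s: 10.9
tcp_pos: [0.6566, 0.0604, 0.2699]
eef_rot: [-98.5, 75.5, 108.9]
contact_force: [0.1, -0.0, 0.1]
gripper_width: 0.0007
```

play_rows(series=[0, 0, 0, -0.12, 0, 0, 0, -0.12, 0, 0, 0, -0.12, 0, 0, 0, -0.12, 0, 0, 0, -0.12])

```text
time_s: 11.32
tcp_pos: [0.6566, 0.0604, 0.2699]
eef_rot: [-132.9, 75.5, 108.9]
contact_force: [0.5, -0.5, -0.2]
gripper_width: 0.0001
```

play_rows(series=[0, 0, 0, -0.12, 0, 0, 0, -0.12, 0, 0, 0, -0.12, 0, 0, 0, -0.12, 0, 0, 0, -0.12])

```text
time_s: 11.73
tcp_pos: [0.6566, 0.0604, 0.2699]
eef_rot: [-167.3, 75.5, 108.8]
contact_force: [-0.0, -0.7, 0.1]
gripper_width: 0.0006
```

play_rows(series=[0, 0, 0, -0.12, 0, 0, 0, -0.12, 0, 0, 0, -0.12, 0, 0, 0, -0.12, 0, 0, 0, -0.12])

```text
time_s: 12.15
tcp_pos: [0.6566, 0.0604, 0.2699]
eef_rot: [158.3, 75.5, 108.9]
contact_force: [0.6, -0.4, 0.4]
gripper_width: 0.0005
```

play_rows(series=[0, 0, 0, -0.12, 0, 0, 0, -0.12, 0, 0, 0, -0.12, 0, 0, 0, -0.12, 0, 0, 0, -0.12])

```text
time_s: 12.57
tcp_pos: [0.6566, 0.0604, 0.2699]
eef_rot: [124.0, 75.5, 108.9]
contact_force: [0.4, 0.5, 1.2]
gripper_width: 0.0
```

```bash
python3 - <<'E'
from h import *
st=get_state();print(axes(st).round(3),st["joints"].round(2),st["tcp_pos"])
E
```

```text
[[-0.081  0.269  0.96 ]
 [ 0.236  0.941 -0.244]
 [-0.968  0.207 -0.14 ]] [ 13.25  20.76  11.09 -14.54 -82.03 153.88] [0.65660587 0.06037847 0.26992559]
```

play_rows(series=[0, 0, 0, -0.11, 0, 0, 0, -0.11, 0, 0, 0, -0.11, 0, 0, 0, -0.1, 0, 0, 0, -0.1])

```text
time_s: 12.98
tcp_pos: [0.6489, 0.0996, 0.2817]
eef_rot: [100.3, 78.7, 110.6]
contact_force: [-0.2, 0.3, 0.3]
gripper_width: 0.0008
```

```bash
cat > st.py <<'E'
from h import *
st=get_state();R=axes(st);print(R.round(3),st["joints"].round(2),st["tcp_pos"].round(4),"z ang",np.degrees(np.arctan2(R[1,2],R[0,2])).round(1))
E
python3 st.py
```

```text
[[-0.069 -0.172  0.983]
 [ 0.184  0.966  0.182]
 [-0.981  0.193 -0.035]] [ 18.72  19.22   9.66 -11.45 -80.99 173.42] [0.6489 0.0996 0.2817] z ang 10.5
```

play_rows(series=[0, 0, 0, -0.1, 0, 0, 0, -0.1, 0, 0, 0, -0.1, 0, 0, 0, -0.1, 0, 0, 0, -0.1])

```text
time_s: 13.4
tcp_pos: [0.6004, 0.2019, 0.2988]
eef_rot: [58.9, 87.2, 86.6]
contact_force: [0.7, 1.3, -0.4]
gripper_width: 0.0004
```

```bash
python3 st.py
```

```text
[[ 0.003 -0.464  0.886]
 [ 0.049  0.885  0.464]
 [-0.999  0.042  0.025]] [ 34.82  13.98   1.69  -2.28 -75.97 173.36] [0.6004 0.2019 0.2988] z ang 27.6
```

Untilting works; a little more is left (2.8°).

play_rows(series=[0, 0, 0, -0.1, 0, 0, 0, -0.02, 0, 0, 0, 0, 0, 0, 0, 0, 0, 0, 0, 0])

```text
time_s: 13.82
tcp_pos: [0.5854, 0.2203, 0.2988]
eef_rot: [8.0, 88.1, 40.0]
contact_force: [-0.1, 0.4, -1.2]
gripper_width: 0.0005
```

```bash
python3 st.py
```

```text
[[ 0.025 -0.529  0.848]
 [ 0.021  0.848  0.529]
 [-0.999  0.005  0.032]] [ 3.8450e+01  1.2730e+01 -8.5000e-01 -5.0000e-02 -7.4560e+01  1.7352e+02] [0.5854 0.2203 0.2988] z ang 32.0
```

play_rows(series=[0.02, 0, 0, 0.1033, 0.02, 0, 0, 0.1033, 0.02, 0, 0, 0.1033, 0.02, 0, 0, 0.1033, 0.02, 0, 0, 0.1033])

```text
time_s: 14.23
tcp_pos: [0.5884, 0.2216, 0.1978]
eef_rot: [37.8, 88.1, 39.8]
contact_force: [-0.3, 0.3, 0.1]
gripper_width: 0.0005
```

```bash
python3 look.py A pics/a2.png; python3 st.py
```

```text
[0.5884 0.2216 0.1978] z ang 2.0 [-0.28  0.28  0.14] 14.2333
[[ 0.019 -0.027  0.999]
 [ 0.018  0.999  0.027]
 [-1.     0.018  0.02 ]] [ 38.37  16.49  -9.64  -0.15 -62.34 143.25] [0.5864 0.2208 0.1931] z ang 1.5
```

View pics/a2.png

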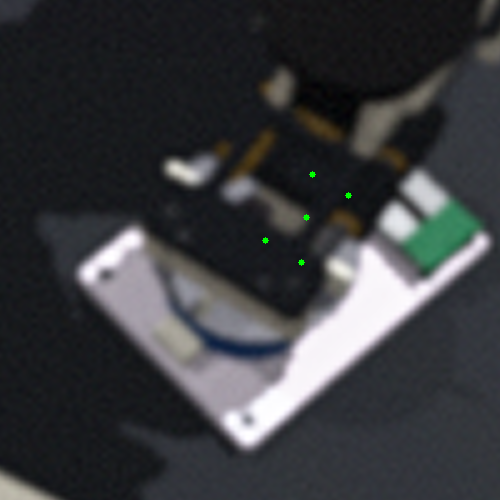

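play_rows(series=[0.01, -0.002, 0.009, 0, 0.02, -0.003, 0.009, 0, 0.025, 0, 0, 0, 0.025, 0, 0, 0, 0.013, 0, 0, 0])

```text
time_s: 14.7
tcp_pos: [0.6085, 0.2193, 0.1038]
eef_rot: [37.8, 88.3, 40.4]
contact_force: [-0.8, -0.6, -1.0]
gripper_width: 0.0003
```

play_rows(series=[0.01, 0, 0, 0, 0.006, 0, 0, 0, 0, 0, 0, 0, 0, 0, 0, 0, 0, 0, 0, 0])

```text
time_s: 15.12
tcp_pos: [0.6094, 0.2212, 0.0916]
eef_rot: [36.2, 88.0, 38.7]
contact_force: [0.2, -0.0, -0.2]
gripper_width: 0.0005
```

```bash
python3 look.py A pics/a3.png; python3 st.py
```

```text
[0.6094 0.2212 0.0916] z ang 2.5 [ 0.18 -0.02 -0.22] 15.1167
[[ 0.027 -0.045  0.999]
 [ 0.022  0.999  0.044]
 [-0.999  0.021  0.028]] [ 3.7140e+01  2.3310e+01 -1.4090e+01 -8.0000e-02 -5.0610e+01  1.4546e+02] [0.6093 0.2213 0.0916] z ang 2.5
```

View pics/a3.png

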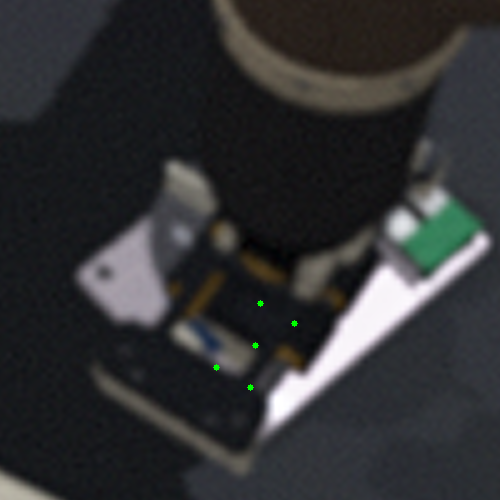

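play_rows(series=[0.006, -0.004, 0, 0, 0.005, -0.004, 0, 0, 0, -0.003, 0, 0, 0, -0.003, 0, 0, 0, -0.002, 0, 0])

```text
time_s: 15.58
tcp_pos: [0.6095, 0.2046, 0.0789]
eef_rot: [36.7, 88.1, 39.2]
contact_force: [-0.1, 0.1, 0.3]
gripper_width: 0.0005
```

play_rows(series=[0, -0.002, 0, 0, 0, -0.0024, 0.0005, 0.04, 0, -0.0024, 0.0005, 0.04, 0, -0.0024, 0.0005, 0.04, 0, -0.0024, 0.0005, 0.04])

```text
time_s: 16.0
tcp_pos: [0.6119, 0.195, 0.0791]
eef_rot: [47.7, 88.0, 41.0]
contact_force: [-2.1, 6.7, -0.7]
gripper_width: 0.0003
```

play_rows(series=[0, -0.0024, 0.0005, 0.04, 0, -0.0024, 0.0005, 0.04, 0, -0.0024, 0.0005, 0.04, 0, -0.0024, 0.0005, 0.04, 0, -0.0024, 0.0005, 0.04])

```text
time_s: 16.42
tcp_pos: [0.6126, 0.1834, 0.0791]
eef_rot: [58.6, 87.9, 40.4]
contact_force: [0.1, 8.2, -1.0]
gripper_width: 0.0006
```

play_rows(series=[0, -0.0024, 0.0005, 0.04, 0, -0.0024, 0.0005, 0.04, 0, -0.0024, 0.0005, 0.04, 0, -0.0024, 0.0005, 0.04, 0, -0.0024, 0.0005, 0.04])

```text
time_s: 16.83
tcp_pos: [0.6112, 0.1715, 0.0792]
eef_rot: [69.0, 87.8, 39.3]
contact_force: [2.3, 7.3, -0.7]
gripper_width: 0.0001
```

play_rows(series=[0, 0, 0, 0, 0, 0, 0, 0, 0, 0, 0, 0, 0, 0, 0, 0, 0, 0, 0, 0])

```text
time_s: 17.25
tcp_pos: [0.6109, 0.1711, 0.0791]
eef_rot: [68.6, 87.9, 39.1]
contact_force: [2.4, 5.7, -0.4]
gripper_width: 0.0003
```

play_rows(series=[0, 0.004, 0, 0, 0, 0.006, 0, 0, -0.01, 0.002, 0, 0, -0.03, 0, 0, 0, -0.03, 0, 0, 0])

```text
time_s: 17.67
tcp_pos: [0.6125, 0.1778, 0.1484]
eef_rot: [69.5, 88.4, 40.0]
contact_force: [0.5, 0.3, 1.1]
gripper_width: 0.0002
```

```bash
python3 st.py
```

```text
[[ 0.022  0.493  0.87 ]
 [ 0.018  0.87  -0.493]
 [-1.     0.027  0.01 ]] [ 33.58  19.51 -11.51  -0.22 -57.35 116.99] [0.6125 0.1778 0.1484] z ang -29.6
```

play_rows(series=[-0.02, 0, 0, 0.115, -0.012, 0, 0, 0.115, 0, 0, 0, 0.115, 0, 0, 0, 0.115, 0, 0, 0, 0.115])

```text
time_s: 18.08
tcp_pos: [0.6126, 0.1776, 0.1818]
eef_rot: [101.8, 88.1, 39.0]
contact_force: [-0.3, -0.2, -0.3]
gripper_width: 0.0005
```

play_rows(series=[0, 0, 0, 0.115, 0, 0, 0, 0.115, 0, 0, 0, 0.115, 0, 0, 0, 0.115, 0, 0, 0, 0.115])

```text
time_s: 18.5
tcp_pos: [0.6126, 0.1775, 0.1813]
eef_rot: [134.8, 88.1, 39.0]
contact_force: [-0.2, -0.2, -0.8]
gripper_width: 0.0003
```

play_rows(series=[0, 0, 0, 0.115, 0, -0.039, -0.0103, 0, 0, -0.039, -0.0103, 0, 0, -0.039, -0.0103, 0, 0, -0.039, -0.0103, 0])

```text
time_s: 18.92
tcp_pos: [0.4673, 0.2505, 0.1788]
eef_rot: [140.9, 88.1, 38.8]
contact_force: [-0.4, 2.1, 0.5]
gripper_width: 0.0005
```

play_rows(series=[0, 0, 0, 0, 0, 0, 0, 0, 0, 0, 0, 0, 0, 0, 0, 0, 0, 0, 0, 0])

```text
time_s: 19.33
tcp_pos: [0.4695, 0.25, 0.1784]
eef_rot: [141.1, 88.1, 39.0]
contact_force: [-0.4, -0.7, 0.5]
gripper_width: 0.0004
```

```bash
python3 st.py; cat >> h.py <<'E'
def ov2(name,S,out,tip=True):
    d=capture(name); img=cv2.resize(d["img"],None,fx=4,fy=4,interpolation=cv2.INTER_CUBIC)
    overlay(d,S,img); st=get_state(); R=axes(st)
    for a,b in((21,9.5),(21,-9.5),(-21,9.5),(-21,-9.5),(0,0)):
        u=proj(d,st["tcp_pos"]+R@np.array([0,b*.001,a*.001])); cv2.circle(img,tuple(np.round((u+.5)*4).astype(int)),3,(0,255,0),-1)
    u=proj(d,[*S["c"],.05])*4; x,y=int(u[0])-200,int(u[1])-220
    return img[max(y,0):y+440,max(x,0):x+400]
NA=dict(c=np.array([.5505,.1862]),yaw=-12,m=-207,g=0.)
NB=dict(c=np.array([.588,-.134]),yaw=-12.2,m=37,g=-.002)
E
python3 - <<'E'
from h import *
cv2.imwrite("pics/a5.png",np.hstack([ov2("top",NA,0),ov2("scene",NA,0)]))
E
```

```text
[[ 0.025  0.977 -0.21 ]
 [ 0.02  -0.21  -0.977]
 [-0.999  0.02  -0.025]] [ 49.43   8.16 -22.9    0.4  -57.11  28.23] [0.4695 0.25   0.1784] z ang -102.1
```

View pics/a5.png

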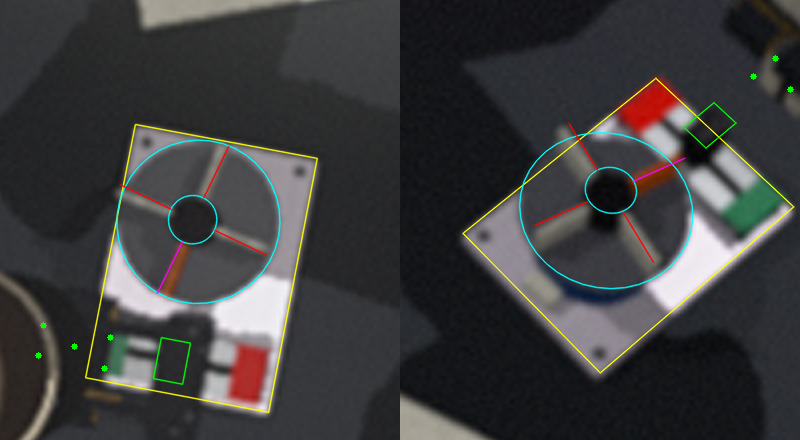

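play_rows(series=[0.03, 0, 0, 0, 0.03, 0, 0, 0, 0.03, 0, 0, 0, 0.025, 0, 0, 0, 0.018, 0, 0, 0])

```text
time_s: 19.85
tcp_pos: [0.4717, 0.2518, 0.0429]
eef_rot: [140.8, 88.3, 38.7]
contact_force: [-0.3, -0.4, -0.2]
gripper_width: 0.0004
```

play_rows(series=[0, 0, 0.004, 0, 0, 0, 0.004, 0, 0, 0, 0.004, 0, 0, 0, 0.003, 0, 0, 0, 0.003, 0])

```text
time_s: 20.27
tcp_pos: [0.4689, 0.2357, 0.0464]
eef_rot: [141.8, 88.0, 39.8]
contact_force: [-0.6, -0.1, -0.2]
gripper_width: 0.0004
```

play_rows(series=[0, 0, 0.003, 0, 0, 0, 0.003, 0, 0, 0, 0.003, 0, 0, 0, 0.003, 0, 0, 0, 0.003, 0])

```text
time_s: 20.68
tcp_pos: [0.4655, 0.2213, 0.0451]
eef_rot: [141.5, 88.1, 39.5]
contact_force: [-0.5, 1.6, 1.6]
gripper_width: 0.0001
```

```bash
python3 st.py; python3 - <<'E'
from h import *
cv2.imwrite("pics/a6.png",np.hstack([ov2("top",NA,0),ov2("scene",NA,0)]))
E
```

```text
[[ 0.026  0.978 -0.208]
 [ 0.022 -0.209 -0.978]
 [-0.999  0.021 -0.027]] [ 47.48  16.   -34.     0.44 -38.07  30.15] [0.4655 0.2213 0.0451] z ang -102.0
```

View pics/a6.png

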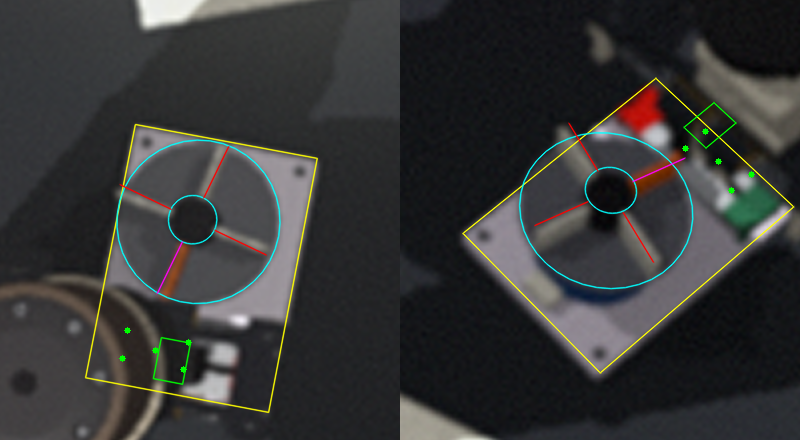

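play_rows(series=[0, 0, 0.003, 0, 0, 0, 0.003, 0, 0, 0, 0.002, 0, 0, 0, 0.002, 0, 0, 0, 0.002, 0])

```text
time_s: 21.2
tcp_pos: [0.4626, 0.2091, 0.0443]
eef_rot: [141.3, 88.1, 39.3]
contact_force: [0.3, 1.5, 2.1]
gripper_width: 0.0004
```

play_rows(series=[0, 0, 0.001, 0, 0, 0, 0.001, 0, 0, 0, 0.001, 0, 0, 0, 0.0005, 0, 0, 0, 0.0005, 0])

```text
time_s: 21.62
tcp_pos: [0.4618, 0.2053, 0.0442]
eef_rot: [141.4, 88.1, 39.3]
contact_force: [0.8, 1.2, 1.2]
gripper_width: 0.0003
```

play_rows(series=[0, 0, 0.001, 0, 0, 0, 0.0005, 0, 0, 0, 0.0005, 0, 0, 0, 0.0005, 0, 0, 0, 0.0005, 0])

```text
time_s: 22.03
tcp_pos: [0.4611, 0.2024, 0.0441]
eef_rot: [141.4, 88.1, 39.4]
contact_force: [0.8, 1.6, 2.0]
gripper_width: 0.0004
```

play_rows(series=[0, 0, 0.0008, 0, 0, 0, 0.0008, 0, 0, 0, 0.0007, 0, 0, 0, 0.0007, 0, 0, 0, 0.0005, 0])

```text
time_s: 22.45
tcp_pos: [0.4613, 0.2012, 0.0444]
eef_rot: [143.7, 87.9, 41.6]
contact_force: [-2.1, 13.1, -1.5]
gripper_width: 0.0003
```

play_rows(series=[0, 0, -0.001, 0, 0, 0, -0.004, 0, 0, 0, -0.012, 0, -0.015, 0, -0.01, 0, -0.035, 0, 0, 0])

```text
time_s: 22.87
tcp_pos: [0.4631, 0.2238, 0.0914]
eef_rot: [139.3, 88.6, 37.3]
contact_force: [0.9, 0.5, 1.2]
gripper_width: 0.0002
```

play_rows(series=[-0.04, 0, 0, 0, -0.03, 0, 0, 0, -0.02, 0, 0, 0, 0, 0, 0, 0, 0, 0, 0, 0])

```text
time_s: 23.28
tcp_pos: [0.4627, 0.223, 0.1857]
eef_rot: [141.8, 88.0, 39.7]
contact_force: [0.2, -0.2, -0.7]
gripper_width: 0.0004
```

```bash
python3 st.py
```

```text
[[ 0.026  0.978 -0.208]
 [ 0.022 -0.209 -0.978]
 [-0.999  0.021 -0.027]] [ 47.87   5.96 -24.44   0.33 -57.65  29.9 ] [0.4627 0.223  0.1857] z ang -102.0
```

play_rows(series=[0, 0.0099, 0.03745, 0, 0, 0.0099, 0.03745, 0, 0, 0.0099, 0.03745, 0, 0, 0.0099, 0.03745, 0, 0, 0.0099, 0.03745, 0])

```text
time_s: 23.7
tcp_pos: [0.4707, 0.0273, 0.1794]
eef_rot: [143.0, 88.3, 41.0]
contact_force: [1.3, 0.3, -0.1]
gripper_width: 0.0001
```

play_rows(series=[0, 0.0099, 0.03745, 0, 0, 0.0099, 0.03745, 0, 0, 0.0099, 0.03745, 0, 0, 0.0099, 0.03745, 0, 0, 0.0099, 0.03745, 0])

```text
time_s: 24.12
tcp_pos: [0.4801, -0.1661, 0.1756]
eef_rot: [145.2, 88.3, 43.1]
contact_force: [1.1, 0.1, 0.5]
gripper_width: 0.0006
```

play_rows(series=[0, 0, 0, 0, 0, 0, 0, 0, 0, 0, 0, 0, 0, 0, 0, 0, 0, 0, 0, 0])

```text
time_s: 24.53
tcp_pos: [0.4813, -0.1633, 0.1768]
eef_rot: [142.2, 88.2, 40.2]
contact_force: [-1.3, 0.6, -0.1]
gripper_width: 0.0004
```

```bash
python3 st.py; python3 - <<'E'
from h import *
cv2.imwrite("pics/b5.png",np.hstack([ov2("top",NB,0),ov2("scene",NB,0)]))
cv2.imwrite("pics/a7.png",np.hstack([ov2("top",dict(NA,g=-.03),0),ov2("scene",dict(NA,g=-.03),0)]))
E
```

```text
[[ 0.025  0.978 -0.207]
 [ 0.021 -0.207 -0.978]
 [-0.999  0.02  -0.025]] [  2.52   6.53 -24.36  -1.33 -57.66  76.23] [ 0.4813 -0.1633  0.1768] z ang -101.9
```

View pics/b5.png

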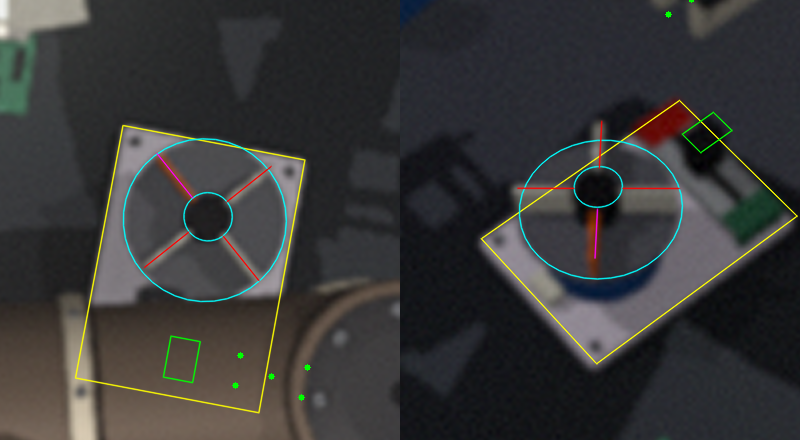

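View pics/a7.png

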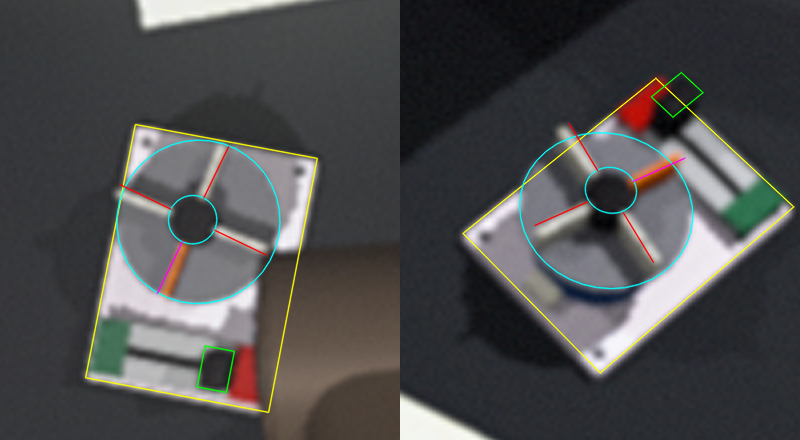

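play_rows(series=[0.03, 0, 0, 0, 0.03, 0, 0, 0, 0.03, 0, 0, 0, 0.025, 0, 0, 0, 0.016, 0, 0, 0])

```text
time_s: 25.15
tcp_pos: [0.4834, -0.1611, 0.0439]
eef_rot: [144.4, 88.2, 42.4]
contact_force: [-0.0, -0.0, -0.0]
gripper_width: 0.0002
```

play_rows(series=[0, 0, -0.004, 0, 0, 0, -0.004, 0, 0, 0, -0.004, 0, 0, 0, -0.003, 0, 0, 0, -0.003, 0])

```text
time_s: 25.57
tcp_pos: [0.4895, -0.1435, 0.0481]
eef_rot: [138.5, 88.0, 36.5]
contact_force: [0.8, -1.4, 0.6]
gripper_width: 0.0003
```

play_rows(series=[0, 0, -0.003, 0, 0, 0, -0.003, 0, 0, 0, -0.003, 0, 0, 0, -0.003, 0, 0, 0, -0.003, 0])

```text
time_s: 25.98
tcp_pos: [0.4916, -0.1292, 0.0472]
eef_rot: [141.0, 88.1, 39.0]
contact_force: [-0.2, -2.2, 0.3]
gripper_width: 0.0004
```

```bash
python3 st.py
```

```text
[[ 0.025  0.978 -0.208]
 [ 0.021 -0.209 -0.978]
 [-0.999  0.021 -0.026]] [  6.63  15.66 -33.28  -1.58 -39.49  72.53] [ 0.4916 -0.1292  0.0472] z ang -102.0
```

play_rows(series=[0, 0, -0.003, 0, 0, 0, -0.003, 0, 0, 0, -0.002, 0, 0, 0, -0.002, 0, 0, 0, -0.002, 0])

```text
time_s: 26.4
tcp_pos: [0.4939, -0.1175, 0.0472]
eef_rot: [141.7, 88.1, 39.7]
contact_force: [0.6, -1.6, -1.4]
gripper_width: 0.0005
```

play_rows(series=[0, 0, -0.001, 0, 0, 0, -0.0007, 0, 0, 0, -0.0007, 0, 0, 0, -0.0007, 0, 0, 0, -0.0007, 0])

```text
time_s: 26.82
tcp_pos: [0.4946, -0.1139, 0.0474]
eef_rot: [141.8, 88.1, 39.8]
contact_force: [0.6, -1.6, -0.7]
gripper_width: 0.0006
```

play_rows(series=[0, 0, -0.0007, 0, 0, 0, -0.0007, 0, 0, 0, -0.0007, 0, 0, 0, -0.0007, 0, 0, 0, -0.0007, 0])

```text
time_s: 27.23
tcp_pos: [0.4952, -0.1108, 0.0475]
eef_rot: [141.5, 88.2, 39.5]
contact_force: [0.5, -7.8, -0.9]
gripper_width: -0.0
```

Force rising at the end stop; one more small push, then retreat.

play_rows(series=[0, 0, -0.0006, 0, 0, 0, -0.0006, 0, 0, 0, 0, 0, 0, 0, 0, 0, 0, 0, 0, 0])

```text
time_s: 27.65
tcp_pos: [0.4952, -0.1106, 0.0475]
eef_rot: [140.6, 88.2, 38.6]
contact_force: [0.0, -10.9, -2.0]
gripper_width: 0.0001
```

play_rows(series=[0, 0, 0.001, 0, 0, 0, 0.004, 0, 0, 0, 0.012, 0, -0.015, 0, 0.01, 0, -0.035, 0, 0, 0])

```text
time_s: 28.07
tcp_pos: [0.4856, -0.1375, 0.0936]
eef_rot: [153.2, 88.4, 51.0]
contact_force: [0.3, 0.4, -0.7]
gripper_width: 0.0001
```

play_rows(series=[-0.04, 0, 0, 0, -0.03, 0, 0.02, 0, -0.02, 0, 0.04, 0, 0, 0, 0.04, 0, 0, 0, 0.04, 0])

```text
time_s: 28.48
tcp_pos: [0.4589, -0.2739, 0.1843]
eef_rot: [135.5, 87.9, 33.6]
contact_force: [0.8, -0.1, -2.1]
gripper_width: 0.0006
```

play_rows(series=[0, 0, 0.04, 0, 0, 0, 0.04, 0, 0, 0, 0.04, 0, 0, 0, 0, 0, 0, 0, 0, 0])

```text
time_s: 28.9
tcp_pos: [0.4321, -0.3919, 0.1782]
eef_rot: [143.0, 88.1, 40.7]
contact_force: [-0.5, 0.1, -0.7]
gripper_width: 0.0005
```

```bash
python3 st.py; python3 - <<'E'
from h import *
cv2.imwrite("pics/f1.png",np.hstack([ov2("top",dict(NA,g=-.03),0),ov2("top",dict(NB,g=.03),0)]))
cv2.imwrite("pics/f2.png",np.hstack([ov2("scene",dict(NA,g=-.03),0),ov2("scene",dict(NB,g=.03),0)]))
cv2.imwrite("pics/f3.png",capture("top")["img"])
E
```

```text
[[ 0.025  0.977 -0.212]
 [ 0.021 -0.213 -0.977]
 [-0.999  0.02  -0.026]] [-24.18  13.94 -14.52  -1.94 -60.76 102.85] [ 0.4321 -0.3919  0.1782] z ang -102.2
```

View pics/f1.png

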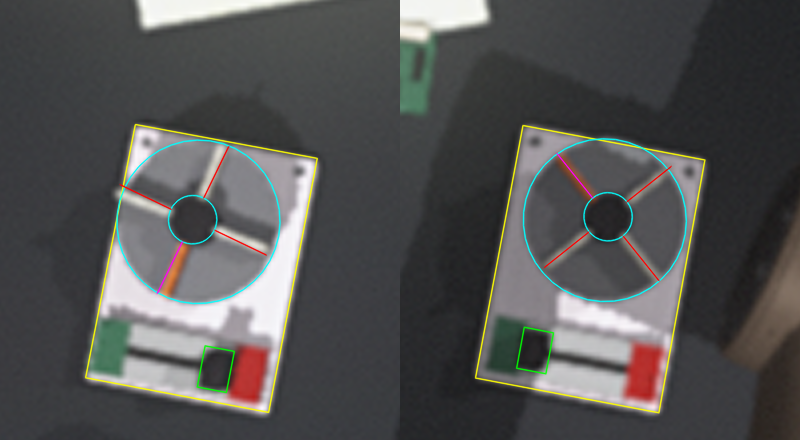

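View pics/f2.png

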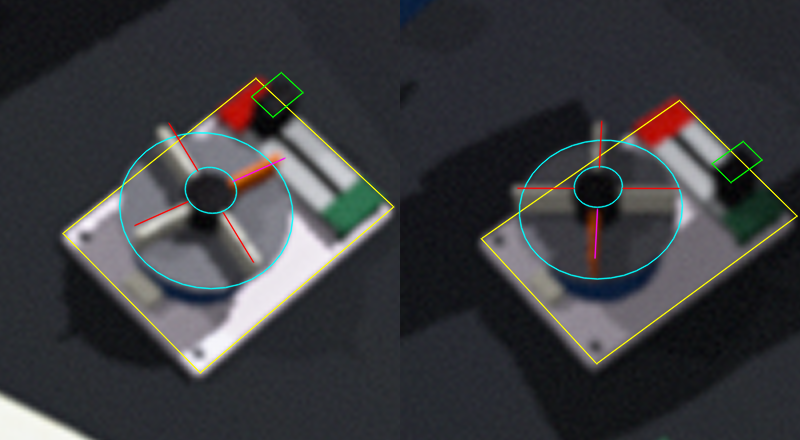

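View pics/f3.png

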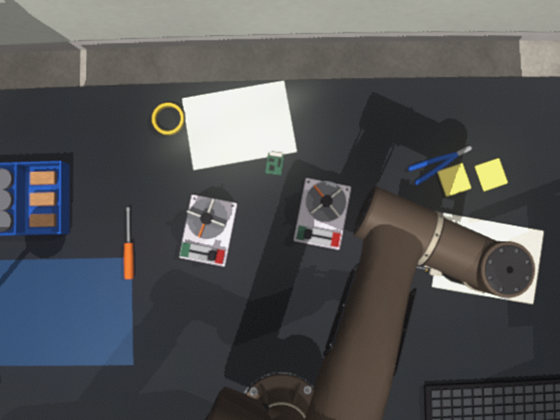

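```bash
python3 - <<'E'
from h import *
cv2.imwrite("pics/f4.png",capture("scene")["img"])
E
```

```text
(no output)
```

View pics/f4.png

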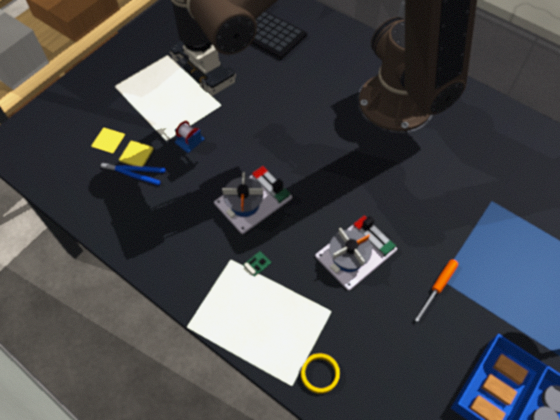

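The final scene view shows the reel (188,137), board (258,262) and driver (437,290) unmoved. The slides are at red on the left-hand stand (its grip at 366,222) and at green on the right-hand one (277,185), and the arm is clear of everything.

```bash
python3 -c "
from plant import close_job; print(close_job())"
```

```text
the job is handed in; nothing more can be done
None
```

I checked both blowers, set both status slides, and handed the job in at about 29 s on the robot's clock. The images don't show which stand is numbered 1 or 2, so I give their positions.

| Stand (rotor axis) | Push | Force felt | Result | Slide |
|---|---|---|---|---|
| x 0.588, y -0.134 | about 30° | about 1 N or less, within sensor noise | runs free | pushed home to green |
| x 0.551, y +0.186 | about 30° | steady 7–8 N at the vane, no coasting seen | binds | pushed home to red |

- **End stops:** I pushed each slide until the force rose at its stop, to about 11 N at green and 13 N at red. The slide grips then sat where the end positions predict in the overhead picture.
- **Bystanders:** The last pictures show the reel, board and driver where they started, with the arm clear of everything.
- **Joint limit:** On the way to the second stand, the last joint ran to the end of its range and the tool tilted by about 14°, without touching anything. I brought it back to within 2° of vertical before testing that rotor.
- **Camera mismatch:** The scene camera disagreed with the overhead one by about 3–6 mm. I used mainly the overhead picture, and contacts came within about 6 mm of where I expected them.

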